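# Stand the fallen wax tin back up

## Task

One of the three small wax tins on the clear middle of the workbench has been knocked over and lies on its side. Stand it upright on its base on the bench top, close to where it lies (within a hand's breadth), setting it down rather than dropping it, and leave the two standing tins where they are.

Things in the scene. Friction and masses are not known exactly. Their poses are not given: they have to be found in the camera images.
- fallen_tin_center (a point): Fallen tin: round, open, pale metal, 53 mm across, 50 mm from base to rim, 0.12 kg, the only one on its side. Point: on its axis, 25 mm from base and rim. z axis: base to mouth; level at first (mouth away from the robot, within 75 deg of +x), up when standing. Grip across the outside. Hard wax to 15 mm below the rim; with its base edge on the bench it rocks upright from a lean under about 40 deg.
- wide_tin_center (a point): A bystander, to be left alone: a round open tin, 64 mm outer diameter and 45 mm high, standing upright on the bench. The point is its centre, half-way up (22.5 mm); z axis up.
- tall_tin_center (a point): A bystander, to be left alone: a round open tin, 58 mm outer diameter and 50 mm high, standing upright on the bench. The point is its centre, half-way up (25 mm); z axis up.
Things that resemble listed ones, but are neither listed nor needed, are in the scene too. What is shaped like the part that bears fallen_tin_center but green or red is not meant.

How it is judged:
At the end, for the whole second after the job is handed in: The fallen tin stands at rest on its base on the bench top (axis within 10 degrees of vertical, mouth up, centre 18 to 32 mm above the bench), its centre no more than 120 mm from where it was at the start; the two other tins are still where they stood (within 20 mm) and upright (angle between fallen_tin_center's own z axis and vertical below 0.17 rad and height (world z) of fallen_tin_center between 0.018 and 0.032 m and distance of fallen_tin_center from where it was at the start of the episode below 0.12 m and linear speed of fallen_tin below 0.02 m/s); the robot touches nothing.
It fails at once if a standing tin is pushed more than 20 mm from its place or tipped by more than 20 degrees (distance of any of wide_tin_center, tall_tin_center from where it was at the start of the episode above 0.02 m or angle between any of wide_tin_center, tall_tin_center's own z axis and vertical above 0.35 rad).
It fails at once if the fallen tin is dropped from more than about 15 mm (its centre is over 52 mm above the bench and nothing touches it) (height (world z) of fallen_tin_center above 0.052 m and contact force between fallen_tin and anything else below 0.02 N).
It also fails if it takes over 35 s, if anything falls off the work surface, if the arm or the gripper's body presses on something with over 40 N, if the wrist force passes 120 N, or if a joint passes its speed limit or range.

## Robot

A 6-joint arm with a two-finger parallel gripper is mounted at the origin on a cart in front of the work surface, level with it; the furniture and walls round the work are solid. World frame = base frame: x ahead of the robot, y to its left, z up, the work surface at z = 0. Lengths are in m, angles in rad, forces in N, time in s.
With the tool pointing down it reaches from about 0.425 to 0.95 m from the base axis. Payload 3.5 kg.
Tool frame: the origin (TCP) lies at the very end of the fingers, on their centre line; the grasp point (between the pads) lies 19 mm behind it; z points along the fingers, y is the direction in which the jaws open and shut (so a half turn about z gives the same grasp; the last joint's range is limited). The gripper opens to 85 mm and grips with 20 to 120 N. Pads are 22 mm wide; open, the fingers measure 114 mm over their backs; the gripper's body (76 mm by 85 mm) begins 54 mm behind the grasp point. The pads swing forward as they close: fully open they stand 13 mm farther back than shut.
Start: joints at [1.056, 0.286, 1.577, -0, 1.279, -0.15], TCP at [0.241, 0.631, 0.197] pointing down, gripper open.
Joint ranges: [-2.77, 2.77], [-0.9, 2.22], [0.21, 2.48], [-1.53, 4.67], [0.24, 2.81], [-2.84, 2.84]. Speed limits (rad/s): [2.79, 2.79, 3.14, 3.14, 3.14, 3.14].

## Interface

Orientations are given as a 3x3 rotation matrix whose columns are the frame's x, y, z axes.
In Python, from bench import * gives the robot as it stands.
- The arm moves only by the shell command python3 -m inch 'ROWS' [FORCE]. ROWS is JSON, a list of rows, each an object with "rot": the turn, a rotation vector about the world's x, y, z in rad, a list of three; "offset": the shift along the world's x, y, z in m, a list of three; "hand": the opening, from 0 (shut) to 1 (fully open). In form: [{"rot": [ax, ay, az], "offset": [tx, ty, tz], "hand": hand}, ...]. A call has 1 to 10 rows; each row shifts and turns the commanded pose from where the row before left it; what a row does not reach is not made up. A row lasts 1/8 s, in which the tool goes at most 62.5 mm and 10.7 degrees, less where a joint would pass 70% of its speed; a pose out of reach is approached as far as the arm can. A call is refused whole if a number of a shift passes 0.0625 or a number of a turn 0.188, either way. A call with a gripper value outside its range is refused whole. The fingers move at their own pace and stop on an object; FORCE is the grip in N (left out, the last holds). Time passes only in rows, so rows that do not move let the fingers close. It gives the time, the measured TCP pose, the force and the opening at its end, in the units of the state.
- state(): the state, without advancing time (a new reading comes with each control period).
- read_camera(name): name is "side" or "top"; returns a dict with "img" (400x640x3 uint8, red, green, blue), "vfov" (degrees; the focal length in pixels is half the picture's height over the tangent of half this angle, whatever the lens; pixels are square), "cx", "cy" (the principal point, pixels), "R" (3x3) and "t" (3): a world point X has camera coordinates R X + t. Camera axes: x right, y down, z forward; pixel columns grow to the right and rows downward; lengths in m; the calibration is good to about 2 mm. A picture is of the moment at which its call begins. There is no depth.
- job_done(): hands the job in, once; it reports no verdict.
The state is a dict: "time_s": time; "qpos": joint angles; "joint_velocities": joint speeds; "effort": joint torques, N m; "position": TCP position; "ee_rot": TCP orientation; "wrist_force": force on the tool from outside, world axes, zero at the start; "ft_torque": the same for the moment, N m; "grip_width": finger opening in m.
Only numpy, scipy, OpenCV 4.12 (cv2) and the standard library are available. Lean on these libraries where they do the work, as an engineer would, in place of code of your own. Each camera call takes 0.05 s, during which the arm holds its last target. There are 200 camera calls.

## Working session

There is one attempt and no reset: what is moved stays moved. The work goes in short steps, Python scripts to look and compute and a shell command to move; the robot and the scene stay as the last step left them, time stands still between calls to the robot, and variables do not carry over. Pictures are saved under pics/ and viewed, about 8 in all and at most 12, crops included, and the job is handed in when it is done.

```bash
mkdir -p pics; python3 - <<'E'
from bench import *
import cv2,numpy as np
for n in("top","side"):
    c=read_camera(n); cv2.imwrite(f"pics/{n}0.png",c["img"][:,:,::-1])
    print(n,c["vfov"],c["cx"],c["cy"],np.round(c["R"],4).tolist(),np.round(c["t"],4).tolist())
s=state();print(s["time_s"],s["position"],np.round(s["ee_rot"],3).tolist(),s["grip_width"])
E
```

```text
top 54.22520766229369 317.6218903130211 203.54745285816296 [[-0.1148, -0.9934, 0.0046], [-0.9675, 0.1108, -0.2272], [0.2251, -0.0305, -0.9738]] [0.0679, 0.5885, 0.9774]
side 57.2522920918727 321.5865853707073 199.15596090527308 [[-0.9998, -0.0185, 0.0026], [-0.0128, 0.5745, -0.8184], [0.0136, -0.8183, -0.5747]] [0.5697, 0.0455, 1.0375]
0.1 [0.24043777 0.63000172 0.19566564] [[-0.934, 0.357, -0.001], [0.357, 0.934, -0.002], [0.0, -0.002, -1.0]] 0.08555475134045248
```

View pics/top0.png

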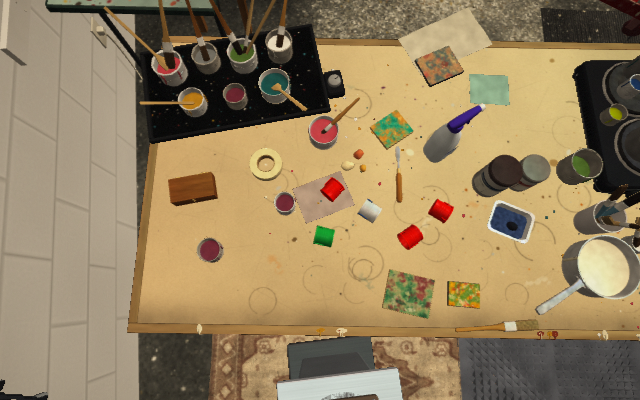

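View pics/side0.png

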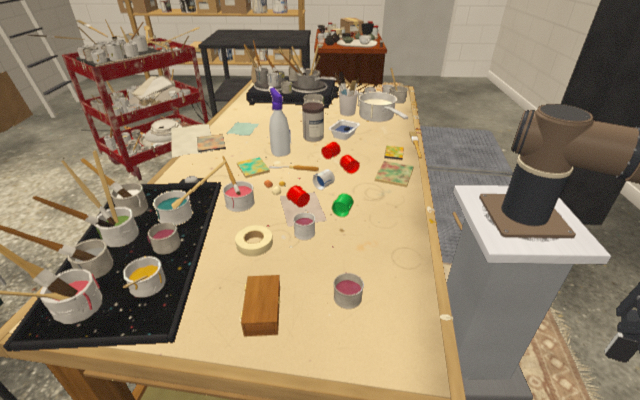

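The white/grey tin is the fallen one, at about (370,211) in the top view and (324,180) in the side view. The green and red ones are decoys. Next I'll zoom in and check the two views against each other.

```bash
cat > h.py <<'E'
import numpy as np,cv2
from bench import *
def f(c): return 200/np.tan(np.radians(c["vfov"]/2))
def ray(c,u,v):
    R=np.array(c["R"]);d=R.T@np.array([(u-c["cx"])/f(c),(v-c["cy"])/f(c),1]);return -R.T@np.array(c["t"]),d
def plane(c,u,v,z):
    o,d=ray(c,u,v);return o+d*(z-o[2])/d[2]
def proj(c,X):
    p=np.array(c["R"])@np.array(X)+np.array(c["t"]);return f(c)*p[:2]/p[2]+[c["cx"],c["cy"]]
def tri(a,b):
    A=[];r=[]
    for o,d in(a,b):
        P=np.eye(3)-np.outer(d,d)/(d@d);A.append(P);r.append(P@o)
    X=np.linalg.solve(A[0]+A[1],r[0]+r[1]);return X,[np.linalg.norm(P@(X)-q) for P,q in zip(A,r)]
E
python3 - <<'E'
from h import *
T=read_camera("top");S=read_camera("side")
def crop(im,x,y,w,h,k): return cv2.resize(im[y:y+h,x:x+w,::-1],None,fx=k,fy=k,interpolation=cv2.INTER_CUBIC)
a=crop(T["img"],345,185,50,50,8);b=crop(S["img"],299,155,50,50,8)
cv2.imwrite("pics/c1.png",np.hstack([a,b]))
pts={}
for n,c,(x,y) in(("top",T,(370,211)),("side",S,(324,180))):
    hsv=cv2.cvtColor(c["img"],cv2.COLOR_RGB2HSV)
    m=((hsv[...,1]<70)&(hsv[...,2]>60)).astype(np.uint8);m[:y-22]=0;m[y+22:]=0;m[:,:x-22]=0;m[:,x+22:]=0
    k,l,st,ce=cv2.connectedComponentsWithStats(m);i=1+st[1:,4].argmax()
    print(n,st[i],ce[i],cv2.minAreaRect(cv2.findNonZero((l==i).astype(np.uint8))),plane(c,*ce[i],.0265));pts[n]=ce[i]
print(tri(ray(T,*pts["top"]),ray(S,*pts["side"])))
# standing tins: top guess centres of rim
for n,p in(("wide?",(210,250)),("tall?",(285,203)),("green",(324,236)),("red1",(333,189)),("red2",(410,237)),("red3",(441,211)),("tape",(266,164))): 
  X=plane(T,*p,.045);print(n,X,proj(S,X))
E
```

```text
top [358 199  24  24 304] [369.75       210.28289474] ((369.76922607421875, 210.3461456298828), (18.30510711669922, 18.027755737304688), 33.690067291259766) [ 0.56635541 -0.14254281  0.0265    ]
side [313 169  22  21 287] [323.21602787 178.47735192] ((322.80767822265625, 178.46156311035156), (16.641006469726562, 21.91065788269043), 56.3099365234375) [ 0.56733889 -0.14141008  0.0265    ]
(array([ 0.56695853, -0.14276425,  0.02554179]), [np.float64(0.0004089164925960001), np.float64(0.0004089164925957898)])
wide? [0.50420922 0.29818019 0.045     ] [350.04330249 281.27980922]
tall? [0.60926245 0.08793098 0.045     ] [305.73543328 219.03892634]
green [ 0.50683219 -0.00724746  0.045     ] [344.17904291 198.46272045]
red1 [ 0.63370033 -0.04739986  0.045     ] [299.80820828 189.94228565]
red2 [ 0.47779389 -0.23625224  0.045     ] [350.75249081 158.88426429]
red3 [ 0.53858719 -0.33231949  0.045     ] [332.20730858 145.47416743]
tape [0.72693386 0.12998097 0.045     ] [257.74812628 228.82335819]
```

View pics/c1.png

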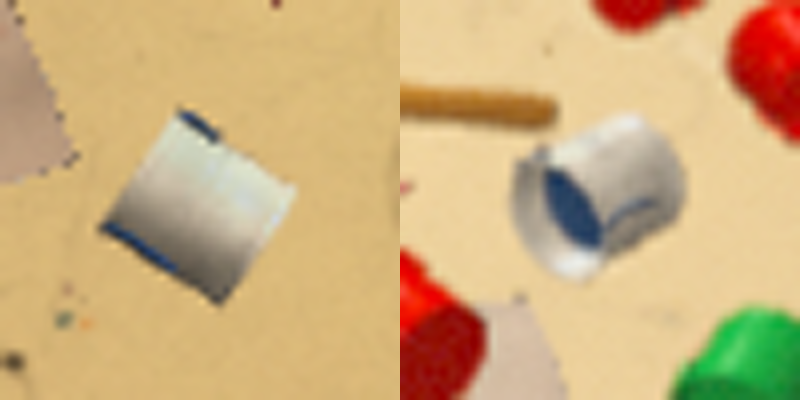

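```bash
python3 - <<'E'
from h import *
T=read_camera("top")
P={k:plane(T,345+x/8-.5,185+y/8-.5,.0265) for k,(x,y) in dict(L=(100,228),U=(183,110),R=(297,187),B=(220,305)).items()}
m=(P["L"]+P["U"]-P["R"]-P["B"])/2; p=(P["U"]+P["R"]-P["L"]-P["B"])/2
print(P,sum(P.values())/4,np.linalg.norm(m),np.degrees(np.arctan2(m[1],m[0])),np.linalg.norm(p),np.degrees(np.arctan2(p[1],p[0])))
E
python3 -m inch '[{"rot":[0,0,-0.127],"offset":[0.024,-0.056,0],"hand":1},{"rot":[0,0,-0.127],"offset":[0.024,-0.056,0],"hand":1},{"rot":[0,0,-0.127],"offset":[0.024,-0.056,0],"hand":1},{"rot":[0,0,-0.127],"offset":[0.024,-0.056,0],"hand":1},{"rot":[0,0,-0.127],"offset":[0.024,-0.056,0],"hand":1},{"rot":[0,0,-0.127],"offset":[0.024,-0.056,0],"hand":1},{"rot":[0,0,-0.127],"offset":[0.024,-0.056,0],"hand":1}]' 30
```

```text
{'L': array([ 0.56276075, -0.10633196,  0.0265    ]), 'U': array([ 0.60114514, -0.14093097,  0.0265    ]), 'R': array([ 0.56936936, -0.17633104,  0.0265    ]), 'B': array([ 0.53124195, -0.14366311,  0.0265    ])} [ 0.5661293  -0.14181427  0.0265    ] 0.04820797106751903 48.96847211416692 0.05093843840254299 -41.32098828354839
time_s: 1.12
position: [0.4092, 0.2368, 0.1972]
ee_rot: [[-0.308, 0.951, 0.001], [0.951, 0.308, 0.0], [-0.0, 0.001, -1.0]]
wrist_force: [-0.2, -0.1, -0.1]
grip_width: 0.0854
```

```bash
python3 -m inch '[{"rot":[0,0,-0.147],"offset":[0.028,-0.0477,0],"hand":1},{"rot":[0,0,-0.147],"offset":[0.028,-0.0477,0],"hand":1},{"rot":[0,0,-0.147],"offset":[0.028,-0.0477,0],"hand":1},{"rot":[0,0,-0.147],"offset":[0.028,-0.0477,0],"hand":1},{"rot":[0,0,-0.147],"offset":[0.028,-0.0477,-0.01],"hand":1},{"rot":[0,0,-0.147],"offset":[0.028,-0.0477,-0.01],"hand":1},{"rot":[0,0,-0.147],"offset":[0.028,-0.0477,-0.01],"hand":1},{"rot":[-0.131,0.115,0],"offset":[0,0,-0.01],"hand":1},{"rot":[-0.131,0.115,0],"offset":[0,0,-0.01],"hand":1},{"rot":[-0.131,0.115,0],"offset":[0,0,-0.01],"hand":1}]'
python3 -m inch '[{"rot":[0,0,0],"offset":[0,0,0],"hand":1},{"rot":[0,0,0],"offset":[0,0,0],"hand":1}]'
python3 -c "
from h import *
print(state()['qpos'])
for n in('top','side'): cv2.imwrite(f'pics/{n}1.png',read_camera(n)['img'][:,:,::-1])"
```

```text
time_s: 2.38
position: [0.6055, -0.0959, 0.1376]
ee_rot: [[0.565, 0.756, -0.331], [0.654, -0.655, -0.379], [-0.503, -0.002, -0.864]]
wrist_force: [1.2, -0.3, -1.1]
grip_width: 0.0853
time_s: 2.62
position: [0.6049, -0.0955, 0.1373]
ee_rot: [[0.566, 0.756, -0.328], [0.657, -0.654, -0.375], [-0.498, -0.004, -0.867]]
wrist_force: [0.9, 0.7, 0.3]
grip_width: 0.085
[-0.12961496  0.42089141  1.58763921 -0.42978166  1.45408463  0.7031778 ]
```

View pics/side1.png

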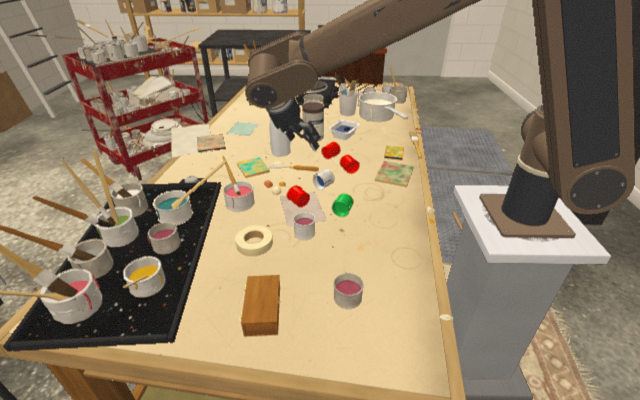

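```bash
python3 -m inch '[{"rot":[0,0,0],"offset":[-0.0115,-0.0136,-0.0325],"hand":1},{"rot":[0,0,0],"offset":[-0.0115,-0.0136,-0.0325],"hand":1},{"rot":[0,0,0],"offset":[-0.0115,-0.0136,-0.0325],"hand":1},{"rot":[0,0,0],"offset":[-0.006,-0.007,-0.016],"hand":1},{"rot":[0,0,0],"offset":[-0.0055,-0.0066,-0.0155],"hand":1},{"rot":[0,0,0],"offset":[0,0,0],"hand":1}]' 30
python3 -m inch '[{"rot":[0,0,0],"offset":[0,0,0],"hand":0},{"rot":[0,0,0],"offset":[0,0,0],"hand":0},{"rot":[0,0,0],"offset":[0,0,0],"hand":0},{"rot":[0,0,0],"offset":[0,0,0],"hand":0},{"rot":[0,0,0],"offset":[0,0,0],"hand":0},{"rot":[0,0,0],"offset":[0,0,0],"hand":0}]' 30
```

```text
time_s: 3.48
position: [0.5582, -0.1501, 0.0076]
ee_rot: [[0.565, 0.756, -0.331], [0.656, -0.655, -0.375], [-0.5, -0.005, -0.866]]
wrist_force: [0.1, -0.4, 0.6]
grip_width: 0.0855
time_s: 4.22
position: [0.5599, -0.1495, 0.0092]
ee_rot: [[0.566, 0.756, -0.328], [0.657, -0.654, -0.376], [-0.498, -0.002, -0.867]]
wrist_force: [1.0, 2.9, 6.2]
grip_width: 0.0417
```

```bash
python3 -c "
from h import *
T=read_camera('top');S=read_camera('side');s=state()
print(s['grip_width'],s['wrist_force'],s['position'],proj(T,s['position']),proj(S,s['position']))
k=lambda i,x,y:cv2.resize(i[y:y+80,x:x+80,::-1],None,fx=5,fy=5,interpolation=cv2.INTER_CUBIC)
cv2.imwrite('pics/c2.png',np.hstack([k(T['img'],330,170),k(S['img'],284,140)]))"
```

```text
0.041024476027404666 [1.77518543 2.50613507 6.26744314] [ 0.55988992 -0.14946728  0.00916352] [371.68862036 213.53715869] [325.57369087 181.81402134]
```

View pics/c2.png

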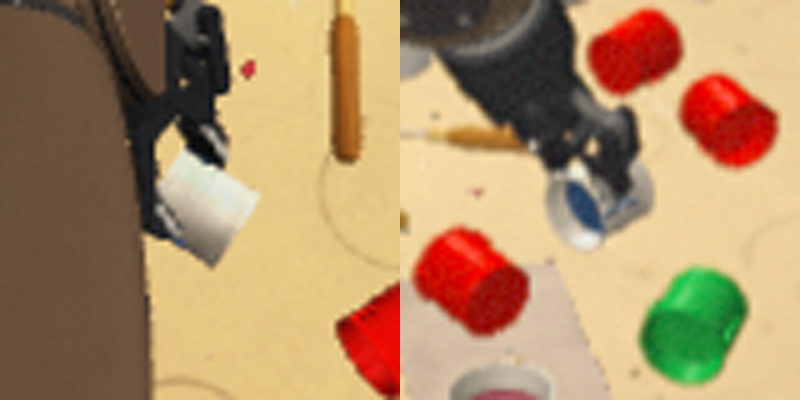

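Two things suggest the pads caught the tin high and near its mouth: a width of 41 mm, where the tin is 53, and an upward push on the tool. I'll open and check the geometry.

```bash
python3 -m inch '[{"rot":[0,0,0],"offset":[0,0,0],"hand":1},{"rot":[0,0,0],"offset":[0,0,0],"hand":1},{"rot":[0,0,0],"offset":[0,0,0],"hand":1},{"rot":[0,0,0],"offset":[0,0,0],"hand":1},{"rot":[0,0,0],"offset":[0,0,0],"hand":1}]'
python3 -c "
from h import *
T=read_camera('top');S=read_camera('side');s=state()
R=np.array(s['ee_rot']);p=np.array(s['position'])
k=lambda i,x,y:cv2.resize(i[y:y+60,x:x+50,::-1],None,fx=8,fy=8,interpolation=cv2.INTER_CUBIC)
ims=[k(T['img'],345,180),k(S['img'],299,145)]
for c,im,x,y in((T,ims[0],345,180),(S,ims[1],299,145)):
  for b in(0,-.019):
   for w in(-.0427,.0427):
    q=(proj(c,p+R@[0,w,b])-[x,y]+.5)*8;cv2.circle(im,tuple(int(v) for v in q),4,(0,255,255) if b else (0,255,0),1)
cv2.imwrite('pics/c3.png',np.hstack(ims))"
```

```text
time_s: 4.95
position: [0.5587, -0.1497, 0.0078]
ee_rot: [[0.565, 0.756, -0.33], [0.657, -0.654, -0.375], [-0.5, -0.004, -0.866]]
wrist_force: [-0.7, -0.1, 0.8]
grip_width: 0.0851
```

View pics/c3.png

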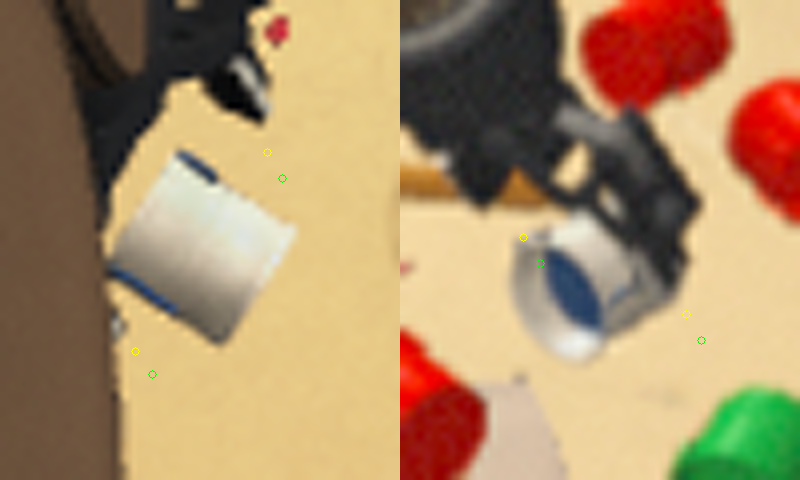

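```bash
python3 -c "
from h import *
T=read_camera('top');S=read_camera('side');s=state()
R=np.array(s['ee_rot']);p=np.array(s['position'])
X,e=tri(ray(T,359.25,220.4),ray(S,332.5,182.4));print(X,e,R.T@(X-p))
# right finger with known lateral offset: ray vs plane y_tool=.0427
o,d=ray(T,377.25,195.1);a=R[:,1];t=((p-o)@a+.046)/(d@a);print(R.T@(o+d*t-p))
o,d=ray(S,332.5,182.4);t=((p-o)@a-.046)/(d@a);print(R.T@(o+d*t-p))
"
```

```text
[ 0.53941046 -0.10856788  0.03349304] [np.float64(0.00078373806597656), np.float64(0.0007837380659765557)] [ 0.00331866 -0.04169916 -0.03121662]
[-0.00083546  0.046      -0.03411652]
[ 0.00501943 -0.046      -0.03617715]
```

Triangulating the fingertips from the two views puts them about 32 mm behind the reported TCP, 19 mm more than the 13 mm expected with the jaws open. I'll go about 20 mm deeper along the tool axis in small steps and watch the force.

```bash
python3 -m inch '[{"rot":[0,0,0],"offset":[-0.0017,-0.0019,-0.0043],"hand":1},{"rot":[0,0,0],"offset":[-0.0017,-0.0019,-0.0043],"hand":1},{"rot":[0,0,0],"offset":[0,0,0],"hand":1}]'
python3 -m inch '[{"rot":[0,0,0],"offset":[-0.0016,-0.0019,-0.0043],"hand":1},{"rot":[0,0,0],"offset":[-0.0016,-0.0019,-0.0043],"hand":1},{"rot":[0,0,0],"offset":[0,0,0],"hand":1}]'
python3 -m inch '[{"rot":[0,0,0],"offset":[0,0,0],"hand":0},{"rot":[0,0,0],"offset":[0,0,0],"hand":0},{"rot":[0,0,0],"offset":[0,0,0],"hand":0},{"rot":[0,0,0],"offset":[0,0,0],"hand":0},{"rot":[0,0,0],"offset":[0,0,0],"hand":0}]' 40
```

```text
time_s: 5.52
position: [0.5546, -0.1535, -0.0014]
ee_rot: [[0.565, 0.756, -0.331], [0.657, -0.654, -0.375], [-0.5, -0.006, -0.866]]
wrist_force: [0.3, -0.2, -0.2]
grip_width: 0.0852
time_s: 5.9
position: [0.5516, -0.1574, -0.0099]
ee_rot: [[0.565, 0.756, -0.331], [0.657, -0.654, -0.375], [-0.5, -0.005, -0.866]]
wrist_force: [-1.1, 0.8, -0.1]
grip_width: 0.0857
time_s: 6.52
position: [0.5528, -0.1574, -0.0088]
ee_rot: [[0.566, 0.757, -0.328], [0.657, -0.654, -0.376], [-0.499, -0.003, -0.867]]
wrist_force: [1.0, 0.6, 2.2]
grip_width: 0.0491
```

```bash
python3 -m inch '[{"rot":[0,0,0],"offset":[0,0,0],"hand":1},{"rot":[0,0,0],"offset":[0,0,0],"hand":1},{"rot":[0,0,0],"offset":[0,0,0],"hand":1},{"rot":[0,0,0],"offset":[-0.0016,-0.0019,-0.0043],"hand":1},{"rot":[0,0,0],"offset":[0,0,0],"hand":1}]'
python3 -m inch '[{"rot":[0,0,0],"offset":[0,0,0],"hand":0},{"rot":[0,0,0],"offset":[0,0,0],"hand":0},{"rot":[0,0,0],"offset":[0,0,0],"hand":0},{"rot":[0,0,0],"offset":[0,0,0],"hand":0},{"rot":[0,0,0],"offset":[0,0,0],"hand":0}]' 40
python3 -c "
from h import *
T=read_camera('top');S=read_camera('side');s=state()
k=lambda i,x,y:cv2.resize(i[y:y+60,x:x+50,::-1],None,fx=8,fy=8,interpolation=cv2.INTER_CUBIC)
cv2.imwrite('pics/c4.png',np.hstack([k(T['img'],345,180),k(S['img'],299,145)]))"
```

```text
time_s: 7.15
position: [0.5499, -0.1592, -0.0142]
ee_rot: [[0.565, 0.756, -0.331], [0.657, -0.654, -0.375], [-0.5, -0.005, -0.866]]
wrist_force: [-0.0, -0.4, -0.9]
grip_width: 0.0854
time_s: 7.78
position: [0.551, -0.1593, -0.0132]
ee_rot: [[0.565, 0.756, -0.329], [0.657, -0.654, -0.376], [-0.499, -0.003, -0.867]]
wrist_force: [0.5, 0.8, 1.7]
grip_width: 0.0487
```

View pics/c4.png

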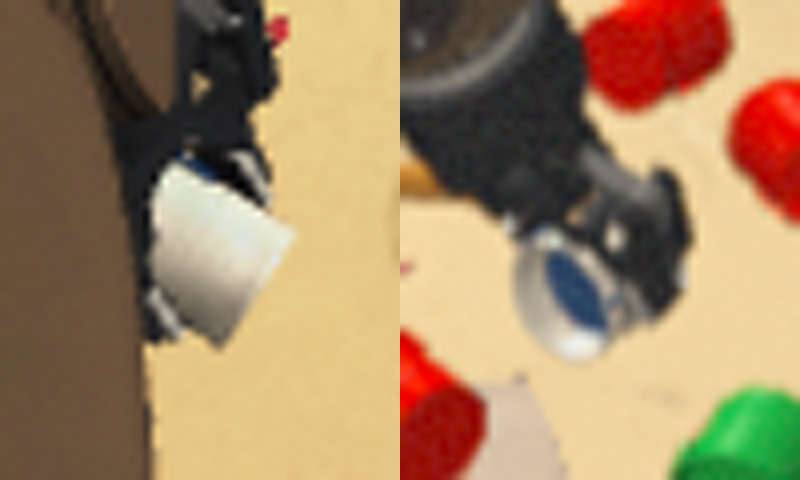

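The width now stays at about 49 mm whatever the depth, so the pads sit on the full diameter and the tin hasn't moved. Now I'll lift, yaw −30° to clear the red tins, and begin the tilt.

```bash
python3 -m inch '[{"rot":[0,0,0],"offset":[0,0,0.015],"hand":0},{"rot":[0,0,0],"offset":[0,0,0.03],"hand":0},{"rot":[0,0,0],"offset":[0,0,0.03],"hand":0},{"rot":[0,0,0],"offset":[0,0,0.015],"hand":0},{"rot":[0,0,-0.131],"offset":[0,0,0],"hand":0},{"rot":[0,0,-0.131],"offset":[0,0,0],"hand":0},{"rot":[0,0,-0.131],"offset":[0,0,0],"hand":0},{"rot":[0,0,-0.131],"offset":[0,0,0],"hand":0},{"rot":[0,0,0],"offset":[0,0,0],"hand":0}]' 60
python3 -m inch '[{"rot":[0.0506,-0.1487,0],"offset":[0.0056,0.0062,0],"hand":0},{"rot":[0.0506,-0.1487,0],"offset":[0.0056,0.0062,0],"hand":0},{"rot":[0.0506,-0.1487,0],"offset":[0.0056,0.0062,0],"hand":0},{"rot":[0.0506,-0.1487,0],"offset":[0.0056,0.0062,0],"hand":0},{"rot":[0.0506,-0.1487,0],"offset":[0.0056,0.0062,0],"hand":0},{"rot":[0,0,0],"offset":[0,0,0],"hand":0}]'
python3 -c "from h import *; print(state()['qpos'])"
```

```text
time_s: 9.0
position: [0.5503, -0.16, 0.0758]
ee_rot: [[0.817, 0.327, -0.474], [0.286, -0.945, -0.16], [-0.5, -0.005, -0.866]]
wrist_force: [-0.0, -0.1, -1.7]
grip_width: 0.0481
time_s: 9.75
position: [0.5753, -0.1273, 0.0747]
ee_rot: [[0.913, 0.329, 0.24], [0.318, -0.944, 0.085], [0.255, -0.001, -0.967]]
wrist_force: [-0.4, -0.1, -1.8]
grip_width: 0.0484
[-0.48206316  0.11789275  2.0333674   0.25626073  0.82956952  0.59482624]
```

```bash
python3 -m inch '[{"rot":[0.0506,-0.1487,0],"offset":[0.0056,0.0062,0],"hand":0},{"rot":[0.0506,-0.1487,0],"offset":[0.0056,0.0062,0],"hand":0},{"rot":[0.0506,-0.1487,0],"offset":[0.0056,0.0062,0],"hand":0},{"rot":[0.0506,-0.1487,0],"offset":[0.0056,0.0062,0],"hand":0},{"rot":[0.0506,-0.1487,0],"offset":[0.0056,0.0062,0],"hand":0},{"rot":[0,0,0],"offset":[0,0,0],"hand":0}]'
python3 -m inch '[{"rot":[0,0,0],"offset":[0,0,0],"hand":0},{"rot":[0,0,0],"offset":[0,0,0],"hand":0}]'
python3 -c "
from h import *; print(state()['qpos'])
T=read_camera('top');S=read_camera('side')
k=lambda i,x,y:cv2.resize(i[y:y+100,x:x+80,::-1],None,fx=5,fy=5,interpolation=cv2.INTER_CUBIC)
cv2.imwrite('pics/c5.png',np.hstack([k(T['img'],320,160),k(S['img'],284,110)]))"
```

```text
time_s: 10.5
position: [0.6032, -0.095, 0.0724]
ee_rot: [[0.512, 0.336, 0.791], [0.177, -0.942, 0.285], [0.841, -0.005, -0.542]]
wrist_force: [-0.4, 0.4, -1.2]
grip_width: 0.0487
time_s: 10.75
position: [0.6063, -0.097, 0.0773]
ee_rot: [[0.504, 0.335, 0.796], [0.182, -0.942, 0.281], [0.844, 0.003, -0.536]]
wrist_force: [0.7, -1.2, -1.6]
grip_width: 0.0483
[-0.67781888  0.12143702  2.3187233   1.56051594  0.80127911 -0.70395582]
```

View pics/c5.png

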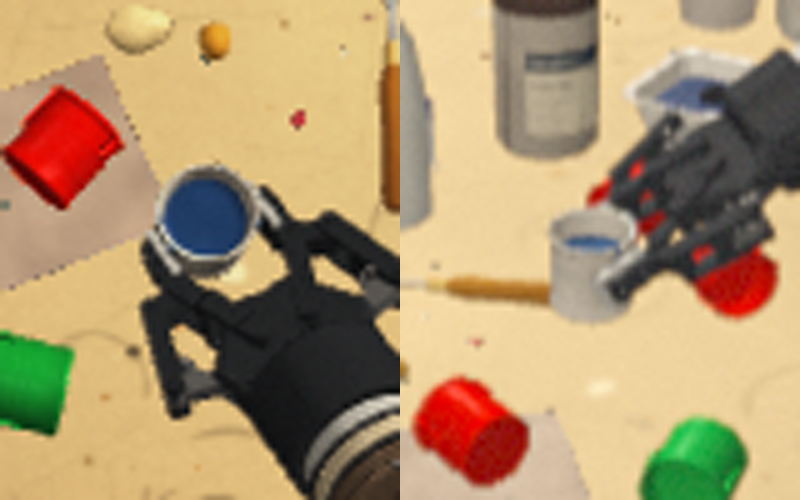

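```bash
python3 -c "
from h import *
T=read_camera('top');S=read_camera('side')
print(tri(ray(T,360.9,202.0),ray(S,322.3,156.4)))
# bottom front of the tin and edges, side view
hsv=cv2.cvtColor(S['img'],cv2.COLOR_RGB2HSV);m=((hsv[...,1]<60)&(hsv[...,2]>60));ys,xs=np.nonzero(m[145:180,310:340]);print(xs.min()+310,ys.max()+145)
"
python3 -m inch '[{"rot":[0,0,0],"offset":[0,0,-0.015],"hand":0},{"rot":[0,0,0],"offset":[0,0,-0.015],"hand":0},{"rot":[0,0,0],"offset":[0,0,-0.015],"hand":0},{"rot":[0,0,0],"offset":[0,0,0],"hand":0},{"rot":[0,0,0],"offset":[0,0,0],"hand":0}]'
```

```text
(array([ 0.57052076, -0.10737211,  0.12300113]), [np.float64(0.0005478176953271921), np.float64(0.0005478176953271921)])
314 174
time_s: 11.58
position: [0.6053, -0.0969, 0.0313]
ee_rot: [[0.505, 0.334, 0.796], [0.18, -0.943, 0.281], [0.844, 0.001, -0.536]]
wrist_force: [-0.5, 0.4, -1.8]
grip_width: 0.0483
```

```bash
python3 -m inch '[{"rot":[0.014,-0.042,0],"offset":[0,0,-0.008],"hand":0},{"rot":[0,0,0],"offset":[0,0,-0.008],"hand":0},{"rot":[0,0,0],"offset":[0,0,-0.005],"hand":0},{"rot":[0,0,0],"offset":[0,0,0],"hand":0},{"rot":[0,0,0],"offset":[0,0,0],"hand":0}]'
python3 -m inch '[{"rot":[0,0,0],"offset":[0,0,-0.002],"hand":0},{"rot":[0,0,0],"offset":[0,0,0],"hand":0}]'
python3 -m inch '[{"rot":[0,0,0],"offset":[0,0,-0.002],"hand":0},{"rot":[0,0,0],"offset":[0,0,0],"hand":0}]'
```

```text
time_s: 12.2
position: [0.6053, -0.0968, 0.01]
ee_rot: [[0.469, 0.334, 0.818], [0.168, -0.943, 0.288], [0.867, 0.002, -0.498]]
wrist_force: [-0.0, -0.1, -1.9]
grip_width: 0.0483
time_s: 12.45
position: [0.605, -0.0966, 0.0076]
ee_rot: [[0.47, 0.333, 0.817], [0.167, -0.943, 0.288], [0.867, 0.001, -0.499]]
wrist_force: [0.3, -0.4, -1.5]
grip_width: 0.0482
time_s: 12.7
position: [0.6049, -0.0966, 0.0054]
ee_rot: [[0.47, 0.333, 0.817], [0.167, -0.943, 0.288], [0.867, 0.001, -0.499]]
wrist_force: [-0.2, 0.2, -2.3]
grip_width: 0.0484
```

```bash
for i in 1 2 3; do python3 -m inch '[{"rot":[0,0,0],"offset":[0,0,-0.0015],"hand":0},{"rot":[0,0,0],"offset":[0,0,0],"hand":0}]' | grep -E "pos|force"; done
python3 -c "
from h import *
T=read_camera('top');S=read_camera('side')
k=lambda i,x,y:cv2.resize(i[y:y+100,x:x+80,::-1],None,fx=5,fy=5,interpolation=cv2.INTER_CUBIC)
cv2.imwrite('pics/c6.png',np.hstack([k(T['img'],320,160),k(S['img'],284,125)]))"
```

```text
position: [0.6049, -0.0967, 0.0039]
wrist_force: [0.5, 0.2, -2.4]
position: [0.6051, -0.0968, 0.0028]
wrist_force: [-0.5, -0.5, -0.3]
position: [0.6057, -0.0966, 0.0027]
wrist_force: [-4.3, 0.2, 6.8]
```

View pics/c6.png

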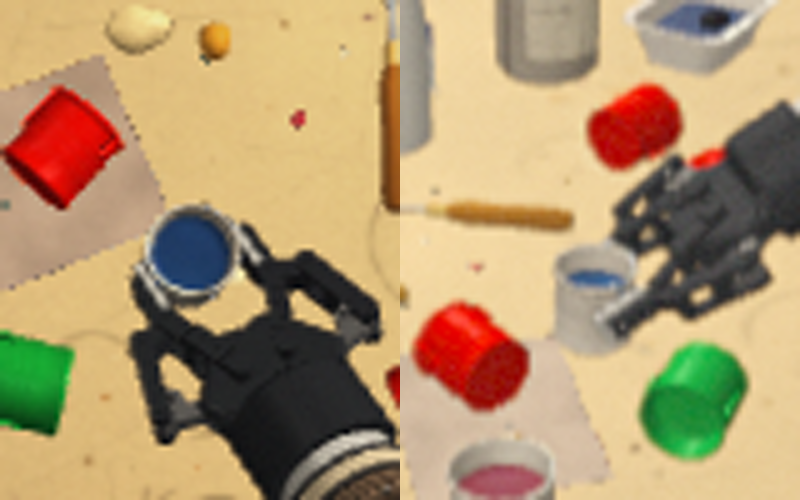

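The bench carries the load (+6.8 N) and the tin looks upright. Releasing, then backing out along the tool axis.

```bash
python3 -m inch '[{"rot":[0,0,0],"offset":[0,0,0.0012],"hand":0},{"rot":[0,0,0],"offset":[0,0,0],"hand":0.65},{"rot":[0,0,0],"offset":[0,0,0],"hand":0.8},{"rot":[0,0,0],"offset":[0,0,0],"hand":1},{"rot":[0,0,0],"offset":[0,0,0],"hand":1},{"rot":[0,0,0],"offset":[0,0,0],"hand":1},{"rot":[0,0,0],"offset":[0,0,0],"hand":1}]'
python3 -m inch '[{"rot":[0,0,0],"offset":[-0.0082,-0.0029,0.005],"hand":1},{"rot":[0,0,0],"offset":[-0.0163,-0.0058,0.01],"hand":1},{"rot":[0,0,0],"offset":[-0.0163,-0.0058,0.01],"hand":1},{"rot":[0,0,0],"offset":[-0.0163,-0.0058,0.012],"hand":1},{"rot":[0,0,0],"offset":[-0.005,-0.002,0.03],"hand":1},{"rot":[0,0,0],"offset":[0,0,0.04],"hand":1},{"rot":[0,0,0],"offset":[0,0,0.04],"hand":1},{"rot":[0,0,0],"offset":[0,0,0],"hand":1},{"rot":[0,0,0],"offset":[0,0,0],"hand":1}]'
python3 -c "
from h import *
T=read_camera('top');S=read_camera('side')
k=lambda i,x,y:cv2.resize(i[y:y+120,x:x+160,::-1],None,fx=2.5,fy=2.5,interpolation=cv2.INTER_CUBIC)
cv2.imwrite('pics/c7.png',np.hstack([k(T['img'],270,150),k(S['img'],250,120)]))
for c,p,q in((T,(210,250),(285,203)),):
  a=cv2.imread('pics/top0.png')[:,:,::-1].astype(int);b=T['img'].astype(int)
  for x,y in(p,q): print(abs(a-b)[y-15:y+15,x-15:x+15].mean())
"
```

```text
time_s: 14.42
position: [0.6049, -0.0967, 0.0022]
ee_rot: [[0.47, 0.333, 0.817], [0.167, -0.943, 0.288], [0.867, 0.001, -0.499]]
wrist_force: [0.1, 0.2, 1.1]
grip_width: 0.0857
time_s: 15.55
position: [0.5422, -0.1187, 0.1486]
ee_rot: [[0.471, 0.333, 0.817], [0.167, -0.943, 0.288], [0.866, 0.001, -0.499]]
wrist_force: [0.4, -0.4, -0.0]
grip_width: 0.0857
5.7481481481481485
6.244074074074074
```

View pics/c7.png

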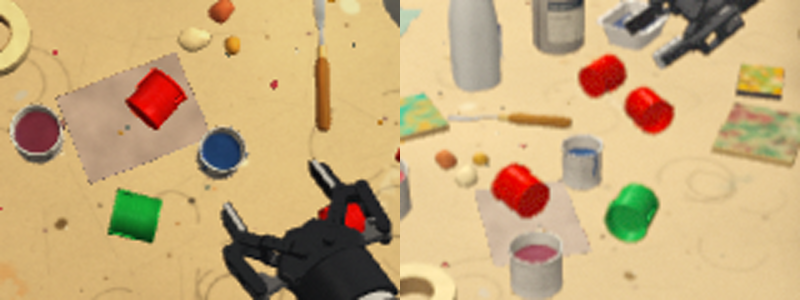

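The tin stands upright at crop (221,152) in the top view, the arm is clear and the neighbours are unmoved. I'll do one numeric check, then hand in.

```bash
python3 -c "
from h import *
T=read_camera('top');S=read_camera('side')
X,e=tri(ray(T,270+221/2.5-.3,150+150/2.5-.3),ray(S,250+183/2.5-.3,120+145/2.5-.3));print('rim',X,e,'moved',np.hypot(X[0]-.5665,X[1]+.142))
a=cv2.imread('pics/top0.png')[:,:,::-1]
g=lambda i,x,y:cv2.cvtColor(np.ascontiguousarray(i[y-20:y+20,x-20:x+20]),cv2.COLOR_RGB2GRAY).astype(np.float32)
for x,y in((210,250),(285,203),(100,250)): print(cv2.phaseCorrelate(g(a,x,y),g(T['img'],x,y)))
print(state()['wrist_force'],np.abs(state()['joint_velocities']).max()); print(job_done())"
```

```text
rim [ 0.56741105 -0.10754286  0.0501292 ] [np.float64(0.0005184349311883902), np.float64(0.000518434931188174)] moved 0.034469187004245415
((-0.01822244292646502, 0.041293368552004495), 1.0060358260571958)
((0.02115455780145936, 0.009572826056650996), 1.003671216070652)
((0.11874125718653161, 0.01274688945377278), 0.9312563729286194)
[-0.07080913 -0.30054105 -0.16117223] 0.005724163564497809
the job is handed in; nothing more can be done
None
```

The fallen tin now stands upright on its base, about 34 mm from where it lay, and I handed the job in at about 16 s. I gripped it across the outside, turned it 90° in the air, lowered it until the bench took the load, then opened and backed off.

**Last checks:**
- **Tin:** its rim is 50 mm above the bench, as it should be when standing. Both views show it upright with the mouth up; I did not measure its lean as a number.
- **Standing tins:** neither shifted in the top picture (less than 0.05 pixel).
- **Arm:** clear of everything, with no force on the wrist.

**What disagreed:**
- **Fingertip position:** in the pictures the open fingertips were about 32 mm behind the reported TCP, not the 13 mm expected. My first grip was therefore too high on the tin, with the jaws at 41 mm. I opened and went about 25 mm deeper, and the tin did not move.
- **Jaw opening:** the good grip read about 48–49 mm on a 53 mm tin. I never found out why, but the hold stayed firm.

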